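# Index the lot-photo turntable to its fourth click

## Robot

A 7-joint arm with a two-finger parallel gripper is mounted at the origin on the work surface. World frame = base frame: x ahead of the robot, y to its left, z up, the work surface at z = 0. Lengths are in m, angles in rad, forces in N, time in s.
With the tool pointing down it reaches from about 0.4 to 0.85 m from the base axis. Payload 10.4 kg.
Tool frame: the origin (TCP) lies between the finger pads; the fingertips stand ahead of it and the grasp point (between the pads) lies 6 mm ahead of it (finger_overhang is the z of the fingertips in the tool frame, in m); z points along the fingers, y is the direction in which the jaws open and shut (so a half turn about z gives the same grasp; the last joint's range is limited). The gripper opens to 85 mm and grips with 20 to 120 N. Pads are 22 mm wide; open, the fingers measure 114 mm over their backs; the gripper's body (76 mm by 85 mm) begins 54 mm behind the grasp point. The pads swing forward as they close: fully open they stand 13 mm farther back than shut.
Start: joints at [-1.28, 0.332, -0.065, 1.46, 0.022, 1.35, -0.088], TCP at [0.193, 0.595, 0.228] pointing down, gripper open.
Joint ranges: [-2.6, 2.6], [-0.5, 2.12], [-1.47, 1.34], [0.16, 2.42], [-1.27, 4.41], [0.06, 2.06], [-2.6, 2.6]. Speed limits (rad/s): [2.22, 2.22, 2.79, 2.79, 3.14, 3.14, 3.14].

## Interface

Orientations are given as a unit quaternion [x, y, z, w].
In Python, from workcell import * gives the robot as it stands.
- The arm moves only by the shell command python3 -m creep 'ROWS' [FORCE]. ROWS is JSON, a list of rows, each a list of 7 numbers: the turn, a rotation vector about the tool's x, y, z in rad, then the shift along the tool's x, y, z in mm, then the closure in counts, from 0 (fully open) to 255 (shut). In form: [[wx, wy, wz, dx, dy, dz, claw], ...]. A call has 1 to 8 rows; each row shifts and turns the commanded pose from where the row before left it, along the tool's axes as they then stand; what a row does not reach is not made up. A row lasts 1/10 s, in which the tool goes at most 50 mm and 8.59 degrees, less where a joint would pass 70% of its speed; a pose out of reach is approached as far as the arm can. A call is refused whole if a number of a shift passes 50 or a number of a turn 0.15, either way. A call with a gripper value outside its range is refused whole. The fingers move at their own pace and stop on an object; FORCE is the grip in N (left out, the last holds). Time passes only in rows, so rows that do not move let the fingers close. It gives the time, the measured TCP pose, the force and the opening at its end, in the units of the state.
- get_obs(): the state, without advancing time (a new reading comes with each control period).
- camera(name): name is "scene" or "top" or "wrist"; returns (picture, depth): 384x512x3 uint8, blue, green, red; 384x512 float32, m along the optical axis (not along the pixel's ray), 0 where there is no reading.
- camera_model(name): a dict with "camera_matrix" (3x3 intrinsics, pixels), "R" (3x3) and "t" (3): a world point X has camera coordinates R X + t; the wrist camera has in their place "mount" (4x4, takes a point from camera to tool coordinates, whose origin is the TCP and whose axes are the flange's). Camera axes: x right, y down, z forward; pixel columns grow to the right and rows downward; lengths in m; the calibration is good to about 2 mm. A picture is of the moment at which its call begins: read the wrist's pose just before it. camera_model takes no time and is no camera call.
- hand_in(): hands the job in, once; it reports no verdict.
The state is a dict: "clock": time; "joint_pos": joint angles; "joint_velocities": joint speeds; "tau": joint torques, N m; "position": TCP position; "ee_rot": TCP orientation; "ft_force": force on the tool from outside, world axes, zero at the start; "torque": the same for the moment, N m; "grip_width": opening from 0.0 (shut) to 1.0 (fully open).
Only numpy, scipy, OpenCV 4.12 (cv2) and the standard library are available. Lean on these libraries where they do the work, as an engineer would, in place of code of your own. Each camera call takes 0.05 s, during which the arm holds its last target.

## Task

In the auction saleroom, set the click-stop photo turntable for the next catalogue picture: turn its white platter by the red handle until the red pointer stands at the fourth click counted anticlockwise from the big white home stud (the home stud itself is zero, each brass stud after it is one click), and leave it seated in that click. The copper bowl must stay standing in the middle of the platter, and the blue vase and the white cup beside the turntable must be left alone.

Things in the scene. Friction and masses are not known exactly. Their poses are not given: they have to be found in the camera images.
- stand: fixed black round base of the turntable, 300 mm diameter and 12 mm thick, origin at the centre of its underside on the turning axis, z up. A row of studs stands on its rim, 136 mm from the axis: the big white home stud (18 mm wide) on the base's own +x axis, then six brass studs (12 mm wide), one every 30 degrees anticlockwise seen from above; the last lies on the base's -x axis. The white platter above it is 236 mm in diameter, its top 46 mm above the table
- platter (a joint): angle of the platter on the base, rad; 0 = pointer at the white home stud, growing anticlockwise seen from above, stops at 0 and pi. A sprung detent seats it every 30 degrees (0.524 rad) at the studs; the fourth click is 2.094. Pushing it out of a click takes about 6 N at the handle; half-way between clicks it snaps over to the next. At the start it is in click 0, 1 or 2
- handle (a point): point on the axis of the red upright handle, a round post 20 mm in diameter that stands on the platter 100 mm from the turning axis and reaches from 46 mm to 116 mm above the table; the point lies 95 mm above the table. The post turns with the platter (its direction from the axis is the base's yaw plus the platter angle), a small red pointer lies just outside it. The post is part of the platter; it may turn in the fingers while they carry it round the arc
- bowl: loose copper bowl, 84 mm rim diameter, 55 mm tall, standing in the middle of the platter, origin at the centre of its underside, 46 mm above the table
- vase: loose blue ceramic vase, 84 mm diameter, 145 mm tall, standing on the table beside the turntable away from the handle's arc, origin at the centre of its underside; leave alone
- cup: loose white cup without a handle, 76 mm diameter, 70 mm tall, standing likewise, origin at the centre of its underside; leave alone
Things that resemble listed ones, but are neither listed nor needed, are in the scene too. There is more than one size of the bowl; the job needs the middle-sized.

How it is judged:
At the end, for the whole second after the job is handed in: the platter is at rest in the fourth click, 120 degrees anticlockwise from home, within 10 degrees; the bowl stands upright (within 10 degrees) on the platter, within 30 mm of its middle (value of joint platter between 1.92 and 2.27 rad and not (velocity of joint platter above 0.05 rad/s) and velocity of joint platter above -0.05 rad/s and horizontal distance between bowl and stand below 0.03 m and angle between bowl's own z axis and vertical below 0.17 rad and z of bowl in the frame of stand above 0.036 m and linear speed of bowl below 0.03 m/s); the robot touches nothing.
It fails at once if the blue vase is pushed away by more than 30 mm or knocked over (distance of vase from where it was at the start of the episode above 0.03 m or angle between vase's own z axis and vertical above 0.5 rad).
It fails at once if the white cup is pushed away by more than 30 mm or knocked over (distance of cup from where it was at the start of the episode above 0.03 m or angle between cup's own z axis and vertical above 0.5 rad).
It fails at once if the copper bowl is tipped over (angle between bowl's own z axis and vertical above 0.5 rad).
It also fails if it takes over 48 s, if anything falls off the work surface, if the arm or the gripper's body presses on something with over 40 N, if the wrist force passes 120 N, or if a joint passes its speed limit or range.

## Working session

There is one attempt and no reset: what is moved stays moved. The work goes in short steps, Python scripts to look and compute and a shell command to move; the robot and the scene stay as the last step left them, time stands still between calls to the robot, and variables do not carry over. Pictures are saved under pics/ and viewed, and the job is handed in when it is done.

```bash
mkdir -p pics; ls; python3 - <<'E'
from workcell import *
import cv2
o=get_obs();print({k:o[k] for k in('clock','position','ee_rot','grip_width','ft_force')})
import numpy as np
for n in('scene','top'):
    p,d=camera(n);cv2.imwrite(f'pics/{n}0.png',p);np.save(f'{n}0.npy',d)
    m=camera_model(n);print(n,m)
print(camera_model('wrist'))
E
```

```text
pics
{'clock': 0.0, 'position': array([0.19279274, 0.59411942, 0.22712058]), 'ee_rot': array([ 1.56262825e-01,  9.87715260e-01, -6.98139805e-04, -8.58585327e-05]), 'grip_width': 0.9961997591169001, 'ft_force': array([0.39980822, 0.45856492, 0.58824187])}
scene {'camera_matrix': array([[387.13151247,   0.        , 247.50062113],
       [  0.        , 387.13151247, 198.59557225],
       [  0.        ,   0.        ,   1.        ]]), 'R': array([[ 4.00219804e-01,  9.16418789e-01, -8.43998796e-04],
       [ 5.22967340e-01, -2.29147186e-01, -8.20973037e-01],
       [-7.52548516e-01,  3.28128284e-01, -5.70966338e-01]]), 't': array([-0.29862946, -0.25738747,  1.32247756])}
top {'camera_matrix': array([[440.25887052,   0.        , 259.19820191],
       [  0.        , 440.25887052, 196.18614029],
       [  0.        ,   0.        ,   1.        ]]), 'R': array([[-0.00530932, -0.99989253,  0.01366503],
       [-0.99421559,  0.00381228, -0.10733514],
       [ 0.10727151, -0.01415587, -0.99412898]]), 't': array([0.04413633, 0.66413191, 0.94635051])}
{'camera_matrix': array([[313.11504061,   0.        , 256.22926079],
       [  0.        , 313.11504061, 194.23914773],
       [  0.        ,   0.        ,   1.        ]]), 'mount': array([[-6.74180401e-04, -9.63927785e-01, -2.66163051e-01,
         6.70355002e-02],
       [ 9.99999659e-01, -5.23188026e-04, -6.38197885e-04,
        -7.25454019e-05],
       [ 4.75923352e-04, -2.66163391e-01,  9.63927810e-01,
        -1.45449097e-01],
       [ 0.00000000e+00,  0.00000000e+00,  0.00000000e+00,
         1.00000000e+00]])}
```

View pics/top0.png

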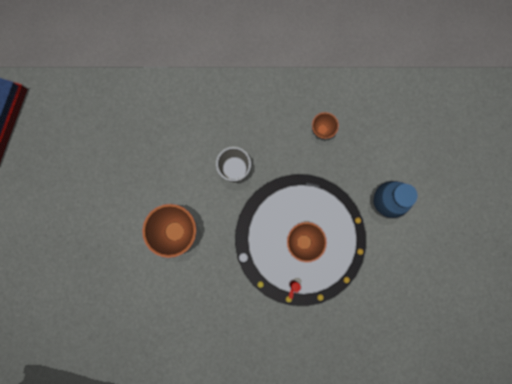

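View pics/scene0.png

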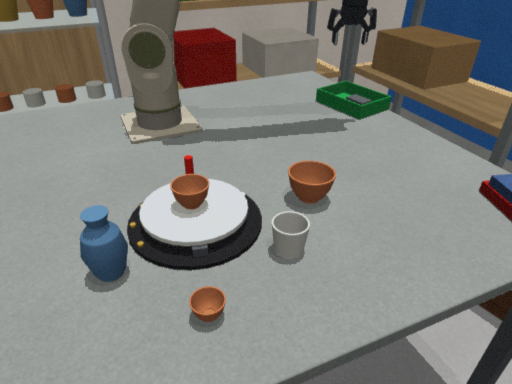

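The top view shows the home stud at (243,258), brass studs at (261,284), (289,299), (320,297), (347,280), (360,252) and (358,220), and the pointer at about (291,297). That puts it in click 2. The vase is at (393,200), the cup at (234,165) and the right bowl at (307,241).

```bash
cat >h.py <<'E'
import numpy as np,cv2
from workcell import *
def ray(n,u,v,z):
    m=camera_model(n);K,R,t=m['camera_matrix'],m['R'],m['t']
    c=-R.T@t; d=R.T@np.linalg.inv(K)@np.array([u,v,1.]); return c+d*(z-c[2])/d[2]
def dep(n,u,v,d):
    m=camera_model(n);K,R,t=m['camera_matrix'],m['R'],m['t']
    return R.T@(np.linalg.inv(K)@np.array([u,v,1.])*d-t)
def cents(mask,amin=5):
    n,l,s,c=cv2.connectedComponentsWithStats(mask.astype(np.uint8))
    return [(c[i].round(1),s[i][:5]) for i in range(1,n) if s[i][4]>=amin]
E
python3 - <<'E'
from h import *
p=cv2.imread('pics/top0.png');d=np.load('top0.npy');h=cv2.cvtColor(p,cv2.COLOR_BGR2HSV)
H,S,V=[h[...,i].astype(int) for i in range(3)]
br=(H>20)&(H<35)&(S>120)&(V>90)
P=[]
for c,s in cents(br,4):
    q=ray('top',*c,.018);P.append(q[:2]);print('brass',c,s[4],q.round(3),dep('top',*c,d[int(c[1]),int(c[0])]).round(3))
q=ray('top',243,258,.018);print('home',q.round(3),dep('top',243,258,d[258,243]).round(3));P.append(q[:2])
P=np.array(P);A=np.c_[2*P,np.ones(len(P))];s=np.linalg.lstsq(A,(P**2).sum(1),rcond=None)[0]
C=s[:2];print('circle',C,np.sqrt(s[2]+C@C));
for r in P: print(np.degrees(np.arctan2(*(r-C)[::-1])).round(1))
# platter
w=(S<40)&(V>130);n,l,st,ce=cv2.connectedComponentsWithStats(w.astype(np.uint8));i=1+np.argmax(st[1:,4])
k=cv2.findContours((l==i).astype(np.uint8),0,1)[0];k=max(k,key=len)[:,0]
Q=np.array([ray('top',*a,.046)[:2] for a in cv2.convexHull(k)[:,0]]);A=np.c_[2*Q,np.ones(len(Q))];s=np.linalg.lstsq(A,(Q**2).sum(1),rcond=None)[0];print('platter',s[:2],np.sqrt(s[2]+s[:2]@s[:2]))
red=((H<4)|(H>176))&(S>180)&(V>110)
for c,s in cents(red,8):
    print('red',c,s)
    for v in range(s[1],s[1]+s[3]):
        u=np.where(red[v,s[0]:s[0]+s[2]])[0]+s[0]; 
        if len(u): print(v,u.min(),u.max(),dep('top',u.mean(),v,d[v,int(u.mean())]).round(3))
cu=(H<14)&(S>110)&~red&(V>60)
for c,s in cents(cu,150):print('cu',c,s,ray('top',*c,.1)[:2].round(3))
bl=(H>95)&(H<125)&(S>120)
for c,s in cents(bl,50):print('blue',c,s,dep('top',*c,d[int(c[1]),int(c[0])]).round(3))
p2=cv2.resize(p[170:320,220:380],None,fx=4,fy=4,interpolation=2);cv2.imwrite('pics/z0.png',p2)
E
```

```text
brass [357.5 220.2] 26 [ 0.611 -0.181  0.018] [ 0.611 -0.181  0.019]
brass [360.  251.6] 25 [ 0.54  -0.185  0.018] [ 0.54  -0.185  0.019]
brass [346.4 279.6] 30 [ 0.478 -0.153  0.018] [ 0.478 -0.153  0.017]
brass [260.2 284.1] 34 [0.47  0.04  0.018] [0.47  0.04  0.021]
brass [320.  297.2] 35 [ 0.44  -0.093  0.018] [ 0.44  -0.093  0.017]
brass [287.7 299.4] 20 [ 0.436 -0.021  0.018] [ 0.436 -0.021  0.019]
home [0.527 0.078 0.018] [0.527 0.078 0.018]
circle [ 0.5694427  -0.05182066] 0.13605229402926336
-72.3
-102.4
-132.1
137.5
-162.4
167.0
108.0
platter [ 0.57003905 -0.05185964] 0.11694459524353461
red [294.2 288. ] [290 282  10  16  68]
282 295 295 [ 0.482 -0.029  0.109]
283 293 297 [ 0.481 -0.028  0.119]
284 292 298 [ 0.478 -0.028  0.117]
285 292 298 [ 0.477 -0.028  0.119]
286 292 298 [ 0.474 -0.029  0.115]
287 292 299 [ 0.472 -0.029  0.117]
288 292 298 [ 0.47  -0.029  0.115]
289 292 298 [ 0.469 -0.028  0.117]
290 292 296 [ 0.466 -0.027  0.115]
291 292 292 [ 0.457 -0.028  0.049]
292 291 292 [ 0.455 -0.027  0.048]
293 290 292 [ 0.453 -0.026  0.049]
294 290 292 [ 0.451 -0.026  0.05 ]
295 290 291 [ 0.449 -0.025  0.048]
296 290 291 [ 0.447 -0.025  0.049]
297 291 291 [ 0.444 -0.026  0.046]
cu [ 10.4 111.4] [  0  83  22  59 159] [0.839 0.566]
cu [324.8 125.4] [313 113  25  26 528] [ 0.808 -0.098]
cu [169.  230.3] [ 143  204   53   53 2222] [0.587 0.228]
cu [306.3 241.6] [ 288  222   38   40 1161] [ 0.563 -0.055]
blue [ 4.3 93.4] [  0  79  16  37 279] [0.895 0.608 0.053]
blue [397.3 197.4] [376 183  40  33 833] [ 0.649 -0.232  0.146]
```

View pics/z0.png

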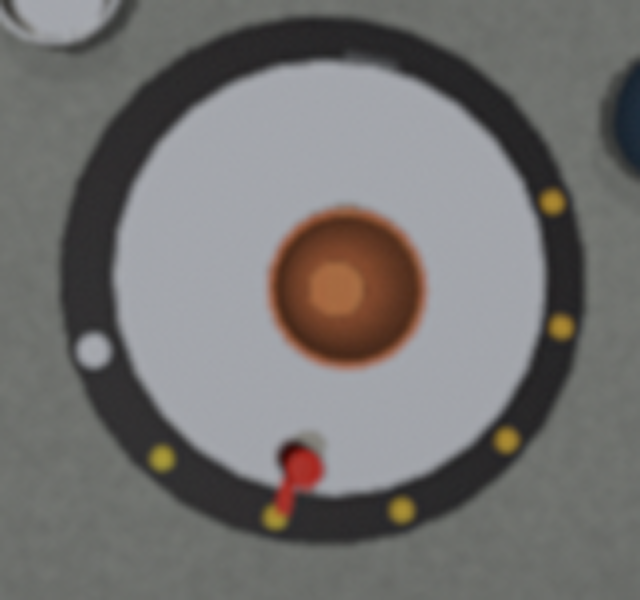

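Axis is (0.5695, -0.0518), r = 136.05 mm (136 expected), and home yaw is about 107.6°. The handle is at click 2 (167.6°), at (0.472, -0.030), and the target is 227.6°. I'll start travelling now.

```bash
python3 -m creep '[[0,0,0,-26,-17,0,0],[0,0,0,-26,-17,0,0],[0,0,0,-26,-17,0,0],[0,0,0,-26,-17,0,0],[0,0,0,-26,-17,0,0],[0,0,0,-26,-17,0,0],[0,0,0,-26,-17,0,0],[0,0,0,-26,-17,0,0]]' 40
python3 -m creep '[[0,0,0,-20,-30,0,0],[0,0,0,-20,-30,0,0],[0,0,0,-20,-30,0,0],[0,0,0,-20,-30,0,0],[0,0,0,-20,-30,0,0],[0,0,0,-20,-30,0,0]]'
python3 -m creep '[[0,0,0,-20,-30,0,0],[0,0,0,-20,-30,0,0],[0,0,0,-20,-30,0,0],[0,0,0,-20,-30,0,0],[0,0,0,-20,-30,0,0],[0,0,0,-20,-30,0,0]]'
python3 -c "
from workcell import *
print(get_obs()['joint_pos'])"
```

```text
clock: 0.9
position: [0.3493, 0.3997, 0.2276]
ee_rot: [0.156, 0.988, -0.0, -0.0]
ft_force: [0.9, 1.0, 0.8]
grip_width: 0.999
clock: 1.5
position: [0.4074, 0.1911, 0.2277]
ee_rot: [0.156, 0.988, -0.0, -0.0]
ft_force: [0.1, 0.7, -0.2]
grip_width: 0.999
clock: 2.1
position: [0.4659, -0.0171, 0.2278]
ee_rot: [0.156, 0.988, 0.0, -0.0]
ft_force: [-0.0, 0.1, -0.3]
grip_width: 1.001
[-0.5866187  -0.04946921  0.51532056  1.8853425   0.02502013  1.29944989
  1.17850461]
```

```bash
python3 -m creep '[[0,0,0.148,0,0,0,0],[0,0,0.148,0,0,0,0],[0,0,0.148,0,0,0,0],[0,0,0.148,0,0,0,0],[0,0,0.148,0,0,0,0],[0,0,0.148,0,0,0,0],[0,0,0.148,0,0,0,0]]'
python3 -m creep '[[0,0,0.148,0,0,0,0],[0,0,0.148,0,0,0,0],[0,0,0.148,0,0,0,0],[0,0,0.148,0,0,0,0],[0,0,0.148,0,0,0,0],[0,0,0.148,0,0,0,0],[0,0,0.148,0,0,0,0]]'
python3 -m creep '[[0,0,0.148,0,0,0,0],[0,0,0.148,0,0,0,0],[0,0,0.148,0,0,0,0],[0,0,0.148,0,0,0,0],[0,0,0.148,0,0,0,0],[0,0,0.148,0,0,0,0],[0,0,0.09,0,0,0,0],[0,0,0,0,0,0,0]]'
cat > st.py <<'E'
from h import *
from scipy.spatial.transform import Rotation as Ro
o=get_obs();R=Ro.from_quat(o['ee_rot']).as_matrix()
print(o['clock'],o['position'].round(4),'tool x deg',np.degrees(np.arctan2(R[1,0],R[0,0])).round(1),'z',R[:,2].round(3),'j',o['joint_pos'].round(2),o['ft_force'].round(1),o['grip_width'])
C=np.array([.5695,-.0518])
def rel(a,r=.1):
    t=np.array([C[0]+r*np.cos(np.radians(a)),C[1]+r*np.sin(np.radians(a)),o['position'][2]])
    print('handle',t.round(4),'shift tool mm',(R.T@(t-o['position'])*1000).round(1))
def wpt(u,v,z):
    m=camera_model('wrist');c=m['mount'];d=R@c[:3,:3]@np.linalg.inv(m['camera_matrix'])@np.array([u,v,1.]);p0=o['position']+R@c[:3,3]
    return p0+d*(z-p0[2])/d[2]
E
python3 - <<'E'
from st import *
rel(167.6)
p,d=camera('wrist');cv2.imwrite('pics/w1.png',p)
h=cv2.cvtColor(p,cv2.COLOR_BGR2HSV);red=((h[...,0]<4)|(h[...,0]>176))&(h[...,1]>180)&(h[...,2]>100)
for c,s in cents(red,30):print(c,s,d[int(c[1]),int(c[0])])
E
```

```text
clock: 2.8
position: [0.4657, -0.0156, 0.2276]
ee_rot: [0.627, 0.779, -0.0, -0.0]
ft_force: [-0.2, 1.2, 0.3]
grip_width: 0.998
clock: 3.5
position: [0.4657, -0.0156, 0.2276]
ee_rot: [0.931, 0.366, -0.0, -0.0]
ft_force: [-0.3, 0.5, -0.3]
grip_width: 1.002
clock: 4.3
position: [0.4657, -0.0156, 0.2276]
ee_rot: [0.994, -0.112, -0.0, 0.0]
ft_force: [0.8, -0.3, -0.0]
grip_width: 0.998
4.3 [ 0.4657 -0.0156  0.2276] tool x deg -12.8 z [-0.  0. -1.] j [-0.51 -0.04  0.44  1.88  0.02  1.3  -1.87] [ 0.8 -0.3 -0. ] 0.9975694041082714
handle [ 0.4718 -0.0303  0.2276] shift tool mm [ 9.2 13.  -0. ]
[271.1 179.1] [261 168  22  24 367] 0.2625435
```

View pics/w1.png

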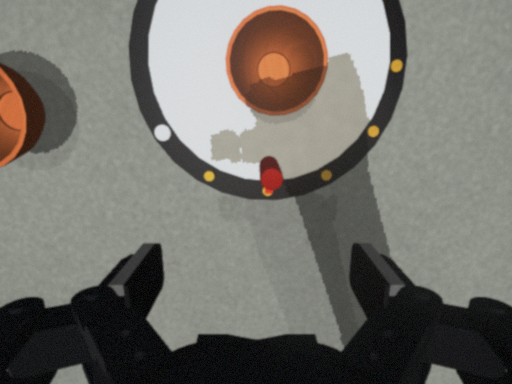

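The wrist view shows the home stud at (163,132) and stud 1 at (209,176). The post top at (272,180) sits right at stud 2 (267,191), so click 2 is confirmed.

```bash
python3 - <<'E'
from st import *
t=wpt(272,180,.116);print(t.round(4),(R.T@(t-o['position'])*1000).round(1))
for q in [(163,132),(209,176),(327,175),(373,131),(396,66)]:
    a=wpt(*q,.018)[:2]-C;print(np.hypot(*a).round(4),(np.degrees(np.arctan2(a[1],a[0]))%360).round(1))
E
python3 -m creep '[[0,0,0,3,4,0,0],[0,0,0,3,4,0,0],[0,0,0,3,4,0,0],[0,0,0,0,0,20,0],[0,0,0,0,0,20,0],[0,0,0,0,0,20,0],[0,0,0,0,0,0,0]]'
python3 - <<'E'
from st import *
rel(167.6)
p,d=camera('wrist');cv2.imwrite('pics/w2.png',p)
h=cv2.cvtColor(p,cv2.COLOR_BGR2HSV);red=((h[...,0]<4)|(h[...,0]>176))&(h[...,1]>180)&(h[...,2]>100)
for c,s in cents(red,30):print(c,s)
E
```

```text
4.35 [ 0.4658 -0.0156  0.2277] tool x deg -12.6 z [-0.  0. -1.] j [-0.51 -0.04  0.44  1.88  0.02  1.3  -1.87] [ 0.6 -0.2 -0.1] 0.998639592742161
[ 0.4716 -0.0307  0.116 ] [  9.   13.5 111.7]
0.1347 107.6
0.1357 137.7
0.136 198.1
0.1354 227.8
0.1354 257.7
clock: 5.05
position: [0.4707, -0.0297, 0.1657]
ee_rot: [0.994, -0.111, -0.002, 0.001]
ft_force: [-0.6, -0.3, -0.2]
grip_width: 0.996
5.05 [ 0.4707 -0.0297  0.1657] tool x deg -12.7 z [-0.004 -0.001 -1.   ] j [-0.49  0.03  0.46  1.95 -0.01  1.17 -1.81] [-0.6 -0.3 -0.2] 0.9955672470292952
handle [ 0.4718 -0.0303  0.1657] shift tool mm [ 1.3  0.3 -0. ]
[256.2 210.2] [243 198  28  25 560]
```

View pics/w2.png

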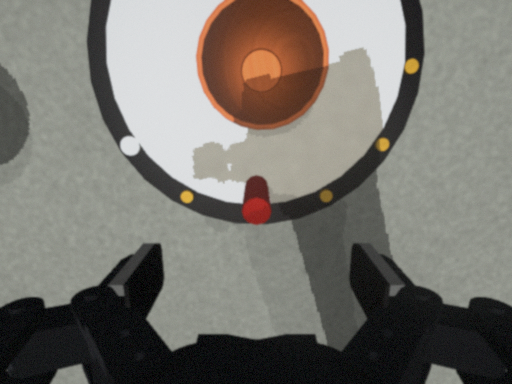

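The post is centred between the jaws at column 256, and the wrist view agrees with the top view to about 1 mm. I'll descend and close.

```bash
python3 -m creep '[[0,0,0,1,0,20,0],[0,0,0,0,0,20,0],[0,0,0,0,0,16,0],[0,0,0,0,0,10,0],[0,0,0,0,0,0,0]]'
python3 -m creep '[[0,0,0,0,0,0,255],[0,0,0,0,0,0,255],[0,0,0,0,0,0,255],[0,0,0,0,0,0,255],[0,0,0,0,0,0,255],[0,0,0,0,0,0,255],[0,0,0,0,0,0,255],[0,0,0,0,0,0,255]]' 40
python3 - <<'E'
from st import *
rel(167.6)
p,d=camera('wrist');cv2.imwrite('pics/w3.png',p)
E
```

```text
clock: 5.6
position: [0.4729, -0.0295, 0.1017]
ee_rot: [0.994, -0.111, -0.0, 0.0]
ft_force: [-0.4, 0.5, -0.3]
grip_width: 1.0
clock: 6.4
position: [0.4732, -0.0295, 0.1024]
ee_rot: [0.994, -0.111, 0.0, -0.0]
ft_force: [-2.8, -0.3, 4.8]
grip_width: 0.21
6.4 [ 0.4732 -0.0295  0.1024] tool x deg -12.7 z [ 0.  0. -1.] j [-0.47  0.11  0.47  2.02 -0.06  1.02 -1.77] [-2.8 -0.3  4.8] 0.21003459174539135
handle [ 0.4718 -0.0303  0.1024] shift tool mm [-1.2  1.1 -0. ]
```

View pics/w3.png

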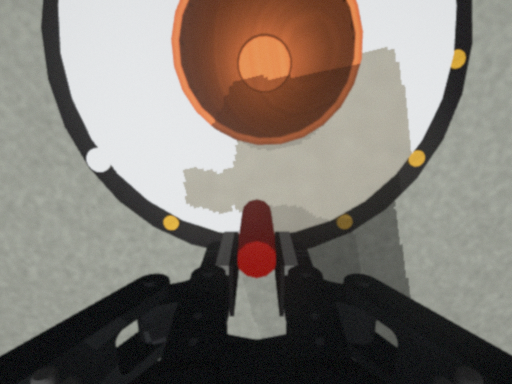

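The post is gripped (0.21 opening, about 18–20 mm). Now I'll carry it round 30° to click 3 and check.

```bash
python3 -m creep '[[0,0,-0.065,0.2,6.5,0,255],[0,0,-0.065,0.2,6.5,0,255],[0,0,-0.066,0.2,6.5,0,255],[0,0,-0.065,0.2,6.5,0,255],[0,0,-0.066,0.2,6.5,0,255],[0,0,-0.065,0.2,6.5,0,255],[0,0,-0.066,0.2,6.5,0,255],[0,0,-0.065,0.2,6.5,0,255]]'
python3 - <<'E'
from st import *
rel(197.6)
p,d=camera('wrist');cv2.imwrite('pics/w4.png',p)
E
```

```text
clock: 7.25
position: [0.4753, -0.0813, 0.1024]
ee_rot: [0.989, 0.151, 0.0, -0.0]
ft_force: [0.2, 0.2, 3.1]
grip_width: 0.206
7.25 [ 0.4753 -0.0813  0.1024] tool x deg 17.4 z [ 0.001  0.    -1.   ] j [-0.37  0.13  0.48  2.   -0.07  1.02 -1.13] [0.2 0.2 3.1] 0.20581228271615093
handle [ 0.4742 -0.082   0.1024] shift tool mm [-1.3  0.4 -0. ]
```

View pics/w4.png

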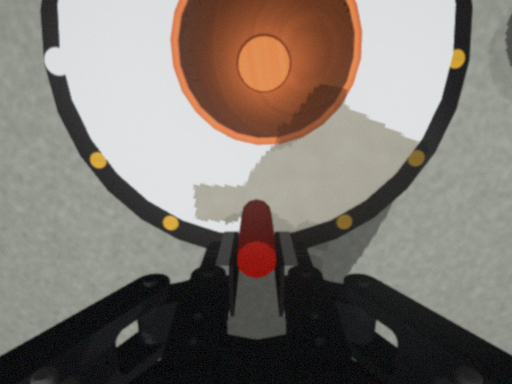

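The pointer is now at click 3: the home stud (57,61) has moved round one step and the bowl hasn't moved relative to the platter. Next, another 30°.

```bash
python3 -m creep '[[0,0,-0.065,0.2,6.5,0,255],[0,0,-0.065,0.2,6.5,0,255],[0,0,-0.066,0.2,6.5,0,255],[0,0,-0.065,0.2,6.5,0,255],[0,0,-0.066,0.2,6.5,0,255],[0,0,-0.065,0.2,6.5,0,255],[0,0,-0.066,0.2,6.5,0,255],[0,0,-0.065,0.2,6.6,0,255]]'
python3 -m creep '[[0,0,0,0,0,0,255],[0,0,0,0,0,0,255]]'
python3 - <<'E'
from st import *
rel(227.6)
p,d=camera('wrist');cv2.imwrite('pics/w5.png',p)
p,d=camera('top');cv2.imwrite('pics/t5.png',p)
E
```

```text
clock: 8.1
position: [0.5029, -0.1247, 0.1024]
ee_rot: [0.916, 0.401, 0.0, 0.0]
ft_force: [-1.0, 0.7, 5.1]
grip_width: 0.207
clock: 8.3
position: [0.5028, -0.1246, 0.1024]
ee_rot: [0.917, 0.399, 0.0, 0.0]
ft_force: [-1.1, -1.8, 5.4]
grip_width: 0.203
8.3 [ 0.5028 -0.1246  0.1024] tool x deg 47.0 z [ 0.001 -0.    -1.   ] j [-0.25  0.22  0.46  1.91 -0.11  1.04 -0.5 ] [-1.1 -1.8  5.4] 0.202857348930276
handle [ 0.5021 -0.1256  0.1024] shift tool mm [-1.2  0.2 -0. ]
```

View pics/w5.png

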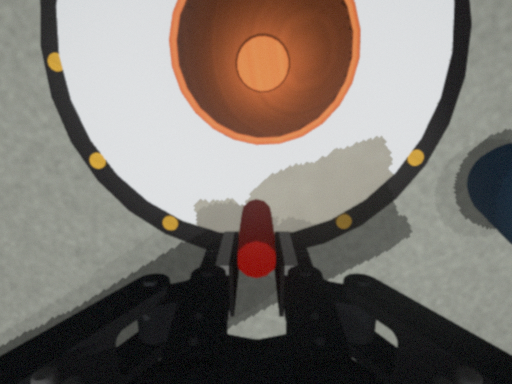

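View pics/t5.png

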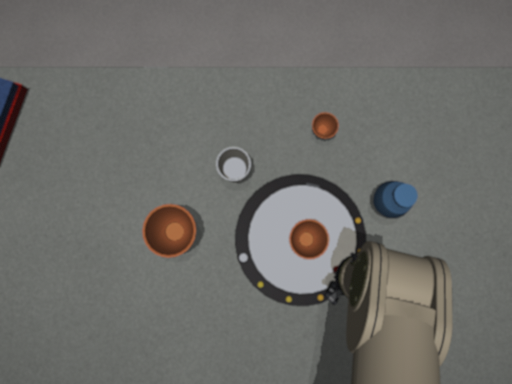

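Three brass studs are on the left at (55,62), (97,160) and (170,223), and two on the right, so the handle is at stud 4. I'll release and rise.

```bash
python3 -m creep '[[0,0,0,0,0,0,0],[0,0,0,0,0,0,0],[0,0,0,0,0,0,0],[0,0,0,0,0,0,0],[0,0,0,0,0,0,0],[0,0,0,0,0,0,0],[0,0,0,0,0,0,0],[0,0,0,0,0,0,0]]'
python3 -m creep '[[0,0,0,0,0,-12,0],[0,0,0,0,0,-24,0],[0,0,0,0,0,-24,0],[0,0,0,0,0,-24,0],[0,0,0,0,0,-24,0],[0,0,0,0,0,-24,0],[0,0,0,0,0,0,0]]'
python3 -m creep '[[0,0,0,-25,-20,0,0],[0,0,0,-25,-20,0,0],[0,0,0,-25,-25,0,0],[0,0,0,-10,-30,0,0],[0,0,0,0,-40,0,0],[0,0,0,0,-40,0,0],[0,0,0,0,-40,0,0],[0,0,0,0,-40,0,0]]'
python3 -m creep '[[0,0,0,0,-40,0,0],[0,0,0,0,-20,0,0],[0,0,0,0,0,0,0]]'
python3 - <<'E'
from st import *
p,d=camera('top');cv2.imwrite('pics/t6.png',p);p2,_=camera('scene');cv2.imwrite('pics/s6.png',p2)
h=cv2.cvtColor(p,cv2.COLOR_BGR2HSV);H,S,V=[h[...,i].astype(int) for i in range(3)]
red=((H<4)|(H>176))&(S>180)&(V>110)
for c,s in cents(red,8):print('red',c,s[4])
cu=(H<14)&(S>110)&~red&(V>60)
for c,s in cents(cu,150):q=ray('top',*c,.1)[:2];print('cu',c,q.round(3),np.hypot(*(q-C)).round(4))
bl=(H>95)&(H<125)&(S>120)
for c,s in cents(bl,50):print('blue',c)
cv2.imwrite('pics/z6.png',cv2.resize(p[170:320,220:380],None,fx=4,fy=4,interpolation=2))
E
```

```text
clock: 9.2
position: [0.5024, -0.1245, 0.1019]
ee_rot: [0.916, 0.4, 0.0, -0.0]
ft_force: [-0.9, -1.0, -0.2]
grip_width: 0.998
clock: 9.9
position: [0.5039, -0.125, 0.238]
ee_rot: [0.916, 0.4, 0.003, 0.001]
ft_force: [0.2, 0.9, -0.6]
grip_width: 0.998
clock: 10.7
position: [0.2764, -0.0288, 0.2358]
ee_rot: [0.915, 0.404, 0.001, -0.0]
ft_force: [0.3, 0.3, 1.3]
grip_width: 0.995
clock: 11.0
position: [0.2664, -0.0091, 0.2349]
ee_rot: [0.916, 0.4, -0.004, -0.001]
ft_force: [0.6, 0.0, -0.4]
grip_width: 1.0
11.0 [ 0.2664 -0.0091  0.2349] tool x deg 47.2 z [-0.008 -0.001 -1.   ] j [ 0.14 -0.5  -0.19  2.21 -0.09  1.43 -0.76] [ 0.6  0.  -0.4] 1.000254073810945
red [343.1 272.4] 72
cu [ 10.3 111.5] [0.839 0.566] 0.6743
cu [324.9 125.3] [ 0.808 -0.098] 0.2432
cu [169.  230.3] [0.587 0.228] 0.2805
cu [308.7 238.7] [ 0.569 -0.06 ] 0.0079
blue [ 4.7 93.7]
blue [397.3 197.5]
```

View pics/z6.png

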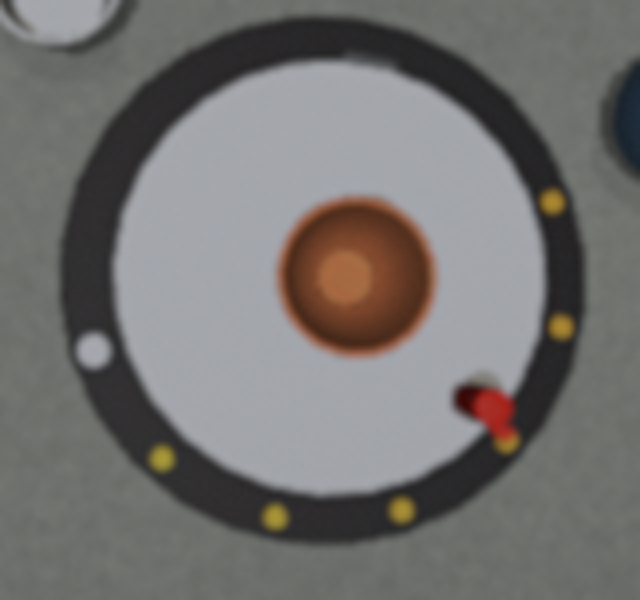

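View pics/s6.png

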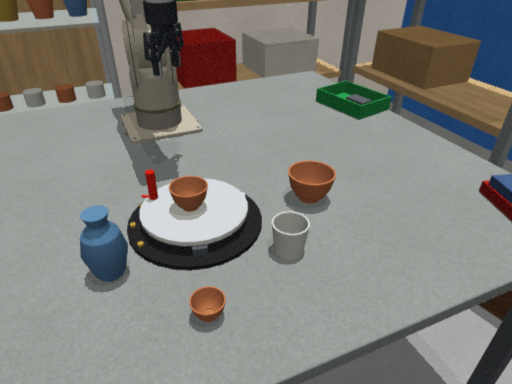

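The red pointer lies on stud 4 and the bowl is upright about 8 mm from the middle. The vase and cup are unmoved. Joint 2 is close to its limit, so I'll move slightly forward, high over empty table, before handing in.

```bash
python3 -m creep '[[0,0,0,15,15,0,0],[0,0,0,15,15,0,0],[0,0,0,15,15,0,0],[0,0,0,0,0,0,0],[0,0,0,0,0,0,0],[0,0,0,0,0,0,0]]'
python3 - <<'E'
from st import *
p,d=camera('top')
h=cv2.cvtColor(p,cv2.COLOR_BGR2HSV);H,S,V=[h[...,i].astype(int) for i in range(3)]
for c,s in cents(((H<4)|(H>176))&(S>180)&(V>110),8):print('red',c,s[4])
print(hand_in())
E
```

```text
clock: 11.7
position: [0.3299, -0.0065, 0.2346]
ee_rot: [0.916, 0.401, -0.003, -0.002]
ft_force: [-0.1, 0.6, 1.0]
grip_width: 0.999
11.7 [ 0.3299 -0.0065  0.2346] tool x deg 47.3 z [-0.008  0.001 -1.   ] j [ 0.14 -0.33 -0.2   2.11 -0.07  1.37 -0.78] [-0.1  0.6  1. ] 0.9993725038779131
red [343.1 272.4] 72
the job is handed in; nothing more can be done
None
```

The platter is set to the fourth click, and the job was handed in at about 11.8 s of the 48 s allowed. The turntable started in click 2. I gripped the red handle, carried it 60° anticlockwise, let go and moved the arm clear.

**Last checks:**
- **Pointer:** it lies on the fourth brass stud. The handle's image position was the same in two pictures taken after release, so the platter is at rest.
- **Bowl:** upright, about 8 mm from the platter's middle (30 mm allowed).
- **Vase and cup:** the vase's image position is unchanged to within 0.1 pixel. I checked the cup by eye only, and it looks unmoved.
- **Robot:** clear of everything, with the gripper open.

**One thing to note:** while backing away, joint 2 read -0.50 rad, at its lower limit of -0.5. I then moved it back to -0.33. No fault was reported, but I printed the joint angles only to two decimals, so I can't rule out that it slightly passed the limit. No other check failed or disagreed.

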